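Move the seasonings to the other rack in reverse order

TASK

Move the pepper mill, the salt shaker and the two spice jars from the full rack into the empty rack, in reverse order: the one that now stands farthest left goes into the farthest right pocket, the next into the pocket beside it, and so on. Carry them upright and leave each one standing upright on the floor of its own pocket; the round rubber mats stay where they are.

Things in the scene. Friction and masses are not known exactly. Their poses are not given: they have to be found in the camera images.
- rack_full: fixed low aluminium rack, a row of four 76 mm square pockets, 88 mm (x) by 334 mm (y), walls and dividers 6 mm; rim 36 mm and pocket floor 9 mm above the worktop; pocket centres at y = -123, -41, 41, 123 mm. Origin: centre of underside, on the worktop; y along the row to the robot's left (within 7 degrees). At first a seasoning stands in each pocket on a rubber mat. Nearer or farther of the two.
- rack_empty: fixed low aluminium rack, a row of four 76 mm square pockets, 88 mm (x) by 334 mm (y), walls and dividers 6 mm; rim 36 mm and pocket floor 9 mm above the worktop; pocket centres at y = -123, -41, 41, 123 mm. Origin: centre of underside, on the worktop; y along the row to the robot's left (within 7 degrees). All four pockets are empty and have no mats.
- pepper_mill: dark brown turned wooden pepper mill, 150 mm tall; foot up to 58 mm across (108 mm high), above it a round head 50 mm across, 109 to 139 mm above the foot (widest at 122 mm; a good place to grip), and a small metal knob on top. Weighs 0.18 kg; the head does not turn. Origin: centre of the underside; z up the axis.
- salt_shaker: clear glass salt shaker with salt in it and a domed grey metal cap with holes, 90 mm tall, 44 mm across up to 74 mm high, cap 34 mm across; grip about 60 mm up. 0.1 kg. Origin: centre of the underside; z up the axis.
- tall_jar: taller spice jar, glass with a black cap and a green label, 105 mm tall, 45 mm across; grip about 68 mm up. 0.11 kg. Origin: centre of the underside; z up the axis.
- short_jar: shorter spice jar, glass with a dark brown cap and a brown label, 96 mm tall, 43 mm across; grip about 64 mm up. 0.11 kg. Origin: centre of the underside; z up the axis.
- pepper_mill_mat: black round rubber mat, 70 mm across and 3 mm thick, fixed in the pocket of the full rack where the pepper mill stands at the start (the mat stays there). Origin: centre of its underside, on the pocket floor.
- salt_shaker_mat: black round rubber mat, 70 mm across and 3 mm thick, fixed in the pocket of the full rack where the salt shaker stands at the start (the mat stays there). Origin: centre of its underside, on the pocket floor.
- tall_jar_mat: black round rubber mat, 70 mm across and 3 mm thick, fixed in the pocket of the full rack where the taller spice jar stands at the start (the mat stays there). Origin: centre of its underside, on the pocket floor.
- short_jar_mat: black round rubber mat, 70 mm across and 3 mm thick, fixed in the pocket of the full rack where the shorter spice jar stands at the start (the mat stays there). Origin: centre of its underside, on the pocket floor.

How it is judged (in metres and radians):
At the end, for the whole second after the job is handed in: Each seasoning stands in the pocket of the once empty rack that mirrors its first pocket (leftmost to rightmost, and so on): within 18 mm of the pocket centre along and across the row, foot within 5 mm of the pocket floor, upright within 0.1 rad, released, slower than 20 mm/s (((y of pepper_mill_mat in the frame of rack_full between -0.143 and -0.103 m and y of pepper_mill in the frame of rack_empty between 0.105 and 0.141 m) or (y of pepper_mill_mat in the frame of rack_full between -0.061 and -0.021 m and y of pepper_mill in the frame of rack_empty between 0.023 and 0.059 m) or (y of pepper_mill_mat in the frame of rack_full between 0.021 and 0.061 m and y of pepper_mill in the frame of rack_empty between -0.059 and -0.023 m) or (y of pepper_mill_mat in the frame of rack_full between 0.103 and 0.143 m and y of pepper_mill in the frame of rack_empty between -0.141 and -0.105 m)) and x of pepper_mill in the frame of rack_empty between -0.018 and 0.018 m and z of pepper_mill in the frame of rack_empty between 0.004 and 0.014 m and angle between each of pepper_mill, salt_shaker, tall_jar, short_jar's own z axis and vertical below 0.1 rad and linear speed of each of pepper_mill, salt_shaker, tall_jar, short_jar below 0.02 m/s and ((y of salt_shaker_mat in the frame of rack_full between -0.143 and -0.103 m and y of salt_shaker in the frame of rack_empty between 0.105 and 0.141 m) or (y of salt_shaker_mat in the frame of rack_full between -0.061 and -0.021 m and y of salt_shaker in the frame of rack_empty between 0.023 and 0.059 m) or (y of salt_shaker_mat in the frame of rack_full between 0.021 and 0.061 m and y of salt_shaker in the frame of rack_empty between -0.059 and -0.023 m) or (y of salt_shaker_mat in the frame of rack_full between 0.103 and 0.143 m and y of salt_shaker in the frame of rack_empty between -0.141 and -0.105 m)) and x of salt_shaker in the frame of rack_empty between -0.018 and 0.018 m and z of salt_shaker in the frame of rack_empty between 0.004 and 0.014 m and ((y of tall_jar_mat in the frame of rack_full between -0.143 and -0.103 m and y of tall_jar in the frame of rack_empty between 0.105 and 0.141 m) or (y of tall_jar_mat in the frame of rack_full between -0.061 and -0.021 m and y of tall_jar in the frame of rack_empty between 0.023 and 0.059 m) or (y of tall_jar_mat in the frame of rack_full between 0.021 and 0.061 m and y of tall_jar in the frame of rack_empty between -0.059 and -0.023 m) or (y of tall_jar_mat in the frame of rack_full between 0.103 and 0.143 m and y of tall_jar in the frame of rack_empty between -0.141 and -0.105 m)) and x of tall_jar in the frame of rack_empty between -0.018 and 0.018 m and z of tall_jar in the frame of rack_empty between 0.004 and 0.014 m and ((y of short_jar_mat in the frame of rack_full between -0.143 and -0.103 m and y of short_jar in the frame of rack_empty between 0.105 and 0.141 m) or (y of short_jar_mat in the frame of rack_full between -0.061 and -0.021 m and y of short_jar in the frame of rack_empty between 0.023 and 0.059 m) or (y of short_jar_mat in the frame of rack_full between 0.021 and 0.061 m and y of short_jar in the frame of rack_empty between -0.059 and -0.023 m) or (y of short_jar_mat in the frame of rack_full between 0.103 and 0.143 m and y of short_jar in the frame of rack_empty between -0.141 and -0.105 m)) and x of short_jar in the frame of rack_empty between -0.018 and 0.018 m and z of short_jar in the frame of rack_empty between 0.004 and 0.014 m); the robot touches nothing.
It fails at once if A seasoning is tipped by more than 0.7 rad (knocked over or laid down) (angle between any of pepper_mill, salt_shaker, tall_jar, short_jar's own z axis and vertical above 0.7 rad).
It also fails if it takes over 102 s, if anything falls off the work surface, if the arm or the gripper's body presses on something with over 40 N, if the wrist force passes 120 N, or if a joint passes its speed limit or range.

ROBOT

A 6-joint arm with a two-finger parallel gripper is mounted at the origin on a cart in front of the work surface, level with it; the furniture and walls round the work are solid. World frame = base frame: x ahead of the robot, y to its left, z up, the work surface at z = 0. Lengths are in m, angles in degrees, forces in N, time in s.
With the tool pointing down it reaches from about 0.35 to 0.875 m from the base axis. Payload 4.2 kg.
Tool frame: the origin (TCP) lies midway between the tips of the shut fingers; the grasp point (between the pads) lies 19 mm behind it; z points along the fingers, y is the line along which they close (so a half turn about z gives the same grasp; the last joint's range is limited). The gripper opens to 87 mm and grips with 3 to 60 N. Pads are 19 mm wide; open, the fingers measure 117 mm over their backs; the gripper's body (75 mm by 190 mm) begins 51 mm behind the grasp point.
Start: joints at [80.191, 22.042, 0.453, 0, -68.411, -14.817], TCP at [0.26, 0.568, 0.223] pointing down, gripper open.
Joint ranges: [-179.83, 179.83], [-69.29, 118.12], [-61.27, 80.66], [-181.25, 117.63], [-171.15, -9.14], [-177.46, 177.46]. Speed limits (degrees/s): [159.86, 159.86, 180, 180, 180, 180].

INTERFACE

Orientations are given as a 3x3 rotation matrix whose columns are the frame's x, y, z axes.
In Python, from station import * gives the robot as it stands. The module is installed in compiled form; this text tells all that it offers.
- The arm moves only by the tool servo_tool, never from a script. Its argument "deltas" is a list of rows, each an object of numbers: "tx", "ty", "tz": the shift along the tool's x, y, z in mm; "ax", "ay", "az": the turn, a rotation vector about the tool's x, y, z in rad; "claw": the finger opening in mm, from 0 to 87. In form: [{"tx": .., "ty": .., "tz": .., "ax": .., "ay": .., "az": .., "claw": ..}, ...]. A call has 1 to 12 rows; each row is the pose to reach, as a shift and turn from the pose commanded when the call began, along the tool's axes at that moment; what a row does not reach only later rows make up. A row lasts 1/12 s, in which the tool goes at most 41.7 mm and 7.16 degrees, less where a joint would pass 70% of its speed; a pose out of reach is approached as far as the arm can. A call with a gripper value outside its range is refused whole. The fingers move at their own pace and stop on an object; the grip force is fixed at half the most. Time passes only in rows, so rows that repeat a pose let the fingers close. It gives the time, the measured TCP pose, the force, the opening and the grip force at its end, in the units of the state.
- sense(): the state, without advancing time (a new reading comes with each control period).
- capture(name): name is "scene" or "top" or "wrist"; returns the picture (400x640x3 uint8, blue, green, red); there is no depth.
- calibration(name): a dict with "fx", "fy", "cx", "cy" (pixels), "dist" ([k1, k2, p1, p2, k3] as OpenCV has them; the pictures are not rectified), "cam_to_world" (4x4, takes a point from camera to world coordinates); the wrist camera has in their place "hand_eye" (4x4, takes a point from camera to tool coordinates, whose origin is the TCP and whose axes are the flange's). Camera axes: x right, y down, z forward; pixel columns grow to the right and rows downward; lengths in m; the calibration is good to about 2 mm. A picture is of the moment at which its call begins: read the wrist's pose just before it. calibration takes no time and is no camera call.
- finish_job(): hands the job in; it is judged then, once.
Trained networks look in the newest picture that a camera, given by its name, has taken for a name from the list of things; names that differ only in an ending like _2 or _b are one class to them, and where a whole thing is asked for, a point or a joint stands for the part that bears it (a point fixed in the world has none). Each returns a list of dicts, best first, with "confidence" (0 to 1); they miss things now and then, are a little off and sometimes report something else, mostly with a low value. They report only what shows in the picture. A call takes as long as a camera call.
- recognise(label, camera): "xyz" ([x, y, z] in m, in the coordinates of the camera as it stood for that picture, good to about 4 mm: the middle of the surface that is visible of it).
- trace(label, camera): "mask" (400x640 bool, what is visible of it).
The state is a dict: "time_s": time; "joints": joint angles; "joint_velocities": joint speeds; "effort": joint torques, N m; "tcp_pos": TCP position; "ee_rot": TCP orientation; "wrist_force": force on the tool from outside, world axes, zero at the start; "moment": the same for the moment, N m; "gripper_width": opening from 0.0 (shut) to 1.0 (fully open); "gripper_force": force on a finger pad.
Only numpy, scipy, OpenCV 4.12 (cv2) and the standard library are available. Lean on these libraries where they do the work, as an engineer would, in place of code of your own. Each camera call takes 0.05 s, during which the arm holds its last target. There are 200 camera calls.

## Working session

There is one attempt and no reset: what is moved stays moved. The work goes in short steps, Python scripts to look and compute and a tool call to move; the robot and the scene stay as the last step left them, time stands still between calls to the robot, and variables do not carry over. Pictures are saved under pics/ and viewed, at most 14 in all, crops included, and the job is handed in when it is done.

Besides the shell and the picture viewer there is one more tool, called after "Call:" as name(argument=value, ...) on one line, values as JSON. servo_tool: Moves the arm, as the interface text tells. Its arguments: {"type":"object","properties":{"deltas":{"type":"array","items":{"type":"object","properties":{"tx":{"type":"number"},"ty":{"type":"number"},"tz":{"type":"number"},"ax":{"type":"number"},"ay":{"type":"number"},"az":{"type":"number"},"claw":{"type":"number"}}}}},"required":["deltas"]}

```bash
mkdir -p pics
cat > h.py <<'E'
from station import *
import numpy as np, cv2
N=["pepper_mill","salt_shaker","tall_jar","short_jar"]
def T(cam):
    c=calibration(cam)
    if cam!="wrist": return np.array(c["cam_to_world"])
    s=sense(); M=np.eye(4); M[:3,:3]=s["ee_rot"]; M[:3,3]=s["tcp_pos"]
    return M@np.array(c["hand_eye"])
def plane(cam,uv,z,M=None):
    c=calibration(cam); M=T(cam) if M is None else M
    K=np.array([[c["fx"],0,c["cx"]],[0,c["fy"],c["cy"]],[0,0,1]])
    p=cv2.undistortPoints(np.array(uv,float).reshape(-1,1,2),K,np.array(c["dist"]))[:,0]
    d=np.c_[p,np.ones(len(p))]@M[:3,:3].T; o=M[:3,3]
    return o+d*((z-o[2])/d[:,2])[:,None]
def proj(cam,P,M=None):
    c=calibration(cam); M=np.linalg.inv(T(cam) if M is None else M)
    K=np.array([[c["fx"],0,c["cx"]],[0,c["fy"],c["cy"]],[0,0,1]])
    return cv2.projectPoints(np.array(P,float).reshape(-1,1,3),cv2.Rodrigues(M[:3,:3])[0],M[:3,3],K,np.array(c["dist"]))[0][:,0]
E
python3 - <<'E'
from h import *
np.set_printoptions(precision=4,suppress=True)
s=sense();print(s["time_s"],s["tcp_pos"],np.array(s["ee_rot"]))
for cam in ("scene","top"):
    im=capture(cam);cv2.imwrite(f"pics/{cam}0.png",im);M=T(cam);print(cam,M[:3,3])
    for l in N+["rack_full","rack_empty"]:
        for r in recognise(l,cam)[:2]: print(cam,l,round(r["confidence"],2),(M@np.r_[r["xyz"],1])[:3])
E
```

```text
0.0 [0.2602 0.5676 0.2215] [[ 0.909  -0.4168 -0.0008]
 [-0.4168 -0.909  -0.002 ]
 [ 0.0001  0.0022 -1.    ]]
scene [ 0.047  -0.4787  0.4305]
scene pepper_mill 0.61 [ 0.6091 -0.1016  0.09  ]
scene salt_shaker 0.59 [0.6066 0.147  0.058 ]
scene tall_jar 0.69 [ 0.6131 -0.0156  0.0756]
scene short_jar 0.97 [0.6093 0.0675 0.0726]
scene rack_full 0.85 [ 0.587  -0.0148  0.0169]
scene rack_empty 0.73 [0.4545 0.0525 0.0168]
top [0.4259 0.0911 0.9009]
top pepper_mill 0.63 [ 0.6164 -0.0777  0.136 ]
top salt_shaker 0.75 [0.6035 0.1606 0.0929]
top salt_shaker 0.16 [ 0.6172 -0.0639  0.0092]
top tall_jar 0.97 [0.6173 0.001  0.1158]
top short_jar 0.89 [0.6159 0.0792 0.1119]
top short_jar 0.19 [0.6037 0.1584 0.0922]
top rack_full 0.69 [0.6135 0.0456 0.0246]
top rack_empty 0.58 [0.4447 0.0784 0.0091]
top rack_empty 0.23 [0.6134 0.0418 0.0224]
```

View pics/scene0.png

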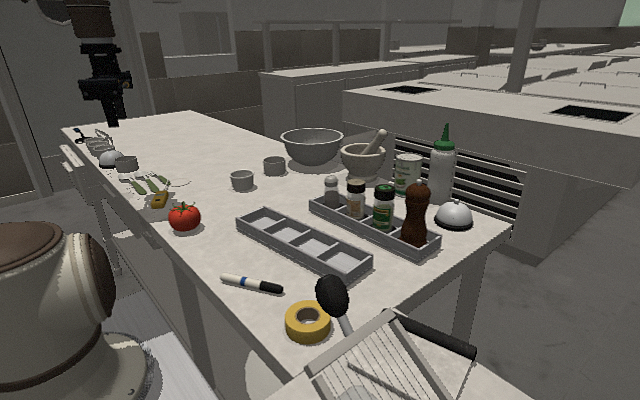

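View pics/top0.png

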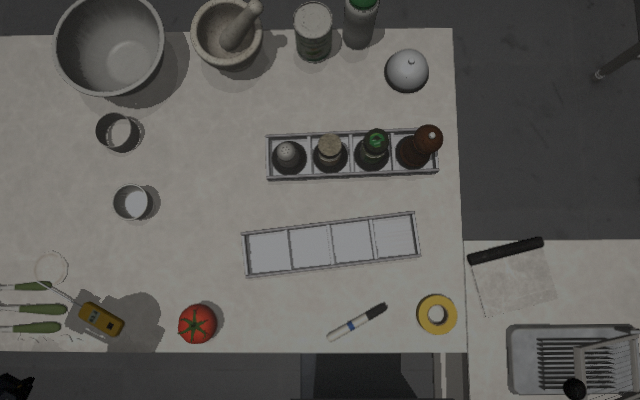

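The scene view shows, left to right, salt (331,190), short jar (356,198), tall jar (383,207) and mill (417,215). In the top view, the full rack is the farther one at (352,155) and the empty rack is at (331,244). Next I'll fit the rack poses and object axes.

Run:
```python
from h import *
from scipy.optimize import minimize
np.set_printoptions(precision=4,suppress=True)
im=capture("top");M=T("top");print(M[:3,:3])
def corners(p,z):
    x,y,a=p;c,s=np.cos(a),np.sin(a)
    q=np.array([[.044,.167],[.044,-.167],[-.044,-.167],[-.044,.167]])
    return np.c_[q@np.array([[c,s],[-s,c]])+[x,y],np.full(4,z)]
def render(p):
    m=np.zeros((400,640),np.uint8)
    h=cv2.convexHull(np.r_[proj("top",corners(p,.036)),proj("top",corners(p,0))].astype(np.float32))
    cv2.fillConvexPoly(m,(h*16).round().astype(np.int32),1,shift=4);return m>0
masks={}
for l in N+["rack_full","rack_empty"]:
    r=trace(l,"top"); masks[l]=r[0]["mask"]; print(l,r[0]["confidence"],masks[l].sum())
g=dict(rack_full=[(266,136),(437,129),(439,172),(267,180)],rack_empty=[(243,233),(415,212),(419,256),(247,277)])
for l in g:
    P=plane("top",g[l],.036)[:,:2]; c=P.mean(0); d=(P[0]+P[3]-P[1]-P[2])/2
    p0=np.r_[c,np.arctan2(-d[0],d[1])]; print(l,"eye",p0,np.hypot(*d))
    m=masks[l].copy(); ig=np.zeros_like(m)
    if l=="rack_full":
        for n in N: ig|=masks[n]
        ig=cv2.dilate(ig.astype(np.uint8),np.ones((5,5)))>0
    f=lambda p:((render(p)^m)&~ig).sum()
    best=minimize(f,p0,method="Nelder-Mead",options=dict(initial_simplex=[p0,p0+[.006,0,0],p0+[0,.006,0],p0+[0,0,.03]]))
    print(l,best.x,np.degrees(best.x[2]),best.fun)
    for z in(.036,): cv2.polylines(im,[(proj("top",corners(best.x,z))*16).astype(np.int32)],True,(0,0,255),1,shift=4)
    for y in (-.123,-.041,.041,.123):
        a=best.x[2];q=best.x[:2]+y*np.array([-np.sin(a),np.cos(a)]);print("  pocket",y,q)
        u=proj("top",[[*q,.009]])[0];cv2.circle(im,tuple(map(int,u.round())),2,(0,255,0),-1)
for n in N:
    ys,xs=np.nonzero(masks[n]); print(n,xs.min(),xs.max(),ys.min(),ys.max())
print("can, bell, bottle rough z=0.1", plane("top",[(313,60),(298,30),(330,30),(407,93),(360,47)],.1)[:,:2])
c=im[100:300,200:480];cv2.imwrite("pics/fit.png",cv2.resize(c,(784,560),interpolation=cv2.INTER_CUBIC))
```

```text
[[-0.0038 -0.9914  0.1305]
 [-0.9997  0.0066  0.0215]
 [-0.0222 -0.1304 -0.9912]]
pepper_mill 0.89 1239
salt_shaker 0.88 454
tall_jar 0.77 809
short_jar 0.89 660
rack_full 0.97 3357
rack_empty 0.62 8185
rack_full eye [0.6198 0.0354 0.0363] 0.332257487209067
rack_full [0.6247 0.0369 0.0466] 2.6707091512953283 1261.0
  pocket -0.123 [ 0.6305 -0.0859]
  pocket -0.041 [ 0.6266 -0.004 ]
  pocket 0.041 [0.6228 0.0779]
  pocket 0.123 [0.619  0.1598]
rack_empty eye [0.4461 0.0779 0.1164] 0.3273485442098324
rack_empty [0.447  0.0802 0.118 ] 6.763586558783143 289.0
  pocket -0.123 [ 0.4615 -0.0419]
  pocket -0.041 [0.4519 0.0395]
  pocket 0.041 [0.4422 0.121 ]
  pocket 0.123 [0.4326 0.2024]
pepper_mill 399 442 125 166
salt_shaker 276 298 142 167
tall_jar 360 388 128 164
short_jar 318 341 133 165
can, bell, bottle rough z=0.1 [[ 0.7839  0.109 ]
 [ 0.8436  0.1369]
 [ 0.8427  0.077 ]
 [ 0.7184 -0.0622]
 [ 0.8083  0.0217]]
```

View pics/fit.png

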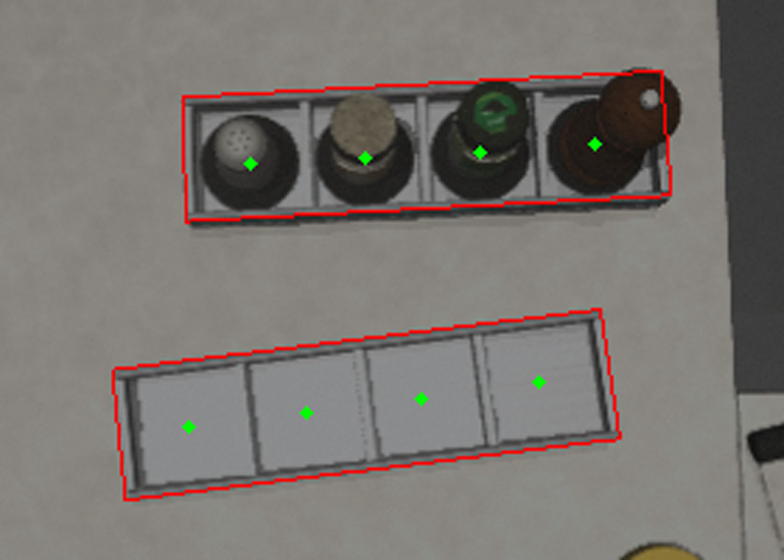

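The overlay fits the empty rack well: its pocket dots are centred at (189,427), (306,413), (421,399) and (539,382) in the crop. The full-rack fit sits a few mm too far out, so for the grasps I'll use the caps.

Run:
```python
from h import *
np.set_printoptions(precision=4,suppress=True)
for n,uv,z in (("salt",(241,141),.092),("short",(363,126),.108),("tall",(492,115),.117),("mill",(638,108),.134),("knob",(650,99),.162)):
    print(n,plane("top",[(200+uv[0]/2.8,100+uv[1]/2.8)],z)[0])
s=sense();R=np.array(s["ee_rot"]);print(R.T@(np.array([.52,.05,.30])-s["tcp_pos"])*1000)
```

```text
salt [0.6152 0.1588 0.092 ]
short [0.6205 0.0797 0.108 ]
tall [ 0.6247 -0.0012  0.117 ]
mill [ 0.6241 -0.0889  0.134 ]
knob [ 0.6222 -0.0896  0.162 ]
[451.8779 362.8506 -77.4319]
```

Call:
servo_tool(deltas=[{"tx": 40,"ty": 32,"tz": -7,"az": 0.1,"claw": 87},{"tx": 80,"ty": 64,"tz": -14,"az": 0.2,"claw": 87},{"tx": 110,"ty": 88,"tz": -20,"az": 0.3,"claw": 87},{"tx": 140,"ty": 112,"tz": -26,"az": 0.4,"claw": 87},{"tx": 170,"ty": 137,"tz": -32,"az": 0.5,"claw": 87},{"tx": 200,"ty": 161,"tz": -38,"az": 0.6,"claw": 87},{"tx": 230,"ty": 185,"tz": -44,"az": 0.7,"claw": 87},{"tx": 260,"ty": 209,"tz": -50,"az": 0.8,"claw": 87},{"tx": 290,"ty": 233,"tz": -56,"az": 0.9,"claw": 87},{"tx": 320,"ty": 257,"tz": -62,"az": 1.02,"claw": 87},{"tx": 350,"ty": 281,"tz": -70,"az": 1.141,"claw": 87},{"tx": 350,"ty": 281,"tz": -77,"az": 1.141,"claw": 87}])

```text
schema error: expected keys tx, ty, tz, ax, ay, az, claw
```

Call:
servo_tool(deltas=[{"tx": 40,"ty": 32,"tz": -10,"ax": 0,"ay": 0,"az": 0.1,"claw": 87},{"tx": 70,"ty": 56,"tz": -20,"ax": 0,"ay": 0,"az": 0.2,"claw": 87},{"tx": 100,"ty": 80,"tz": -30,"ax": 0,"ay": 0,"az": 0.3,"claw": 87},{"tx": 130,"ty": 104,"tz": -40,"ax": 0,"ay": 0,"az": 0.4,"claw": 87},{"tx": 160,"ty": 128,"tz": -50,"ax": 0,"ay": 0,"az": 0.5,"claw": 87},{"tx": 190,"ty": 152,"tz": -60,"ax": 0,"ay": 0,"az": 0.6,"claw": 87},{"tx": 220,"ty": 177,"tz": -70,"ax": 0,"ay": 0,"az": 0.7,"claw": 87},{"tx": 250,"ty": 201,"tz": -77,"ax": 0,"ay": 0,"az": 0.8,"claw": 87},{"tx": 280,"ty": 225,"tz": -77,"ax": 0,"ay": 0,"az": 0.9,"claw": 87},{"tx": 310,"ty": 249,"tz": -77,"ax": 0,"ay": 0,"az": 1.02,"claw": 87},{"tx": 340,"ty": 273,"tz": -77,"ax": 0,"ay": 0,"az": 1.141,"claw": 87},{"tx": 340,"ty": 273,"tz": -77,"ax": 0,"ay": 0,"az": 1.141,"claw": 87}])

```text
time_s: 2.05
tcp_pos: [0.4572, 0.1735, 0.2999]
ee_rot: [[-0.01, -1.0, 0.0], [-1.0, 0.01, -0.001], [0.001, -0.0, -1.0]]
wrist_force: [0.3, 0.9, 0.2]
gripper_width: 1.001
gripper_force: 0.0
```

Call:
servo_tool(deltas=[{"tx": 30,"ty": -19,"tz": 0,"ax": 0,"ay": 0,"az": 0,"claw": 87},{"tx": 64,"ty": -41,"tz": 0,"ax": 0,"ay": 0,"az": 0,"claw": 87},{"tx": 98,"ty": -63,"tz": 0,"ax": 0,"ay": 0,"az": 0,"claw": 87},{"tx": 132,"ty": -84,"tz": 0,"ax": 0,"ay": 0,"az": 0,"claw": 87},{"tx": 166,"ty": -106,"tz": 0,"ax": 0,"ay": 0,"az": 0,"claw": 87},{"tx": 200,"ty": -127,"tz": 0,"ax": 0,"ay": 0,"az": 0,"claw": 87},{"tx": 230,"ty": -147,"tz": 0,"ax": 0,"ay": 0,"az": 0,"claw": 87},{"tx": 250,"ty": -160,"tz": 0,"ax": 0,"ay": 0,"az": 0,"claw": 87},{"tx": 260,"ty": -166,"tz": 0,"ax": 0,"ay": 0,"az": 0,"claw": 87},{"tx": 260,"ty": -166,"tz": 0,"ax": 0,"ay": 0,"az": 0,"claw": 87},{"tx": 260,"ty": -166,"tz": 0,"ax": 0,"ay": 0,"az": 0,"claw": 87}])

```text
time_s: 2.97
tcp_pos: [0.6215, -0.0816, 0.2991]
ee_rot: [[-0.001, -1.0, -0.001], [-1.0, 0.001, 0.0], [-0.0, 0.001, -1.0]]
wrist_force: [-0.3, 0.2, -0.3]
gripper_width: 1.001
gripper_force: 0.0
```

Run:
```python
from h import *
np.set_printoptions(precision=4,suppress=True)
s=sense();print(s["tcp_pos"],np.array(s["ee_rot"]));M=T("wrist");print(M)
im=capture("wrist")
for n in N:
    for r in recognise(n,"wrist")[:2]: print(n,r["confidence"],(M@np.r_[r["xyz"],1])[:3])
E=[.624,-.089]
for x,y in ((.624,-.089),(.6247,-.0012),(.6205,.0797),(.6152,.1588)):
    for z,c in((.036,(0,255,0)),(.134,(0,0,255))):
        u=proj("wrist",[[x,y,z]],M)[0]
        if abs(u).max()<2000: cv2.circle(im,tuple(map(int,u)),3,c,-1)
cv2.imwrite("pics/w1.png",im)
```

```text
[ 0.6215 -0.0816  0.2991] [[-0.0005 -1.     -0.001 ]
 [-1.      0.0005  0.0003]
 [-0.0003  0.001  -1.    ]]
[[-1.      0.0003 -0.0004  0.6218]
 [ 0.0001  0.9634  0.2682 -0.1541]
 [ 0.0005  0.2682 -0.9634  0.4616]
 [ 0.      0.      0.      1.    ]]
pepper_mill 0.74 [ 0.6276 -0.0947  0.1472]
salt_shaker 0.7 [0.611  0.1462 0.0512]
tall_jar 0.94 [ 0.6255 -0.0136  0.1141]
short_jar 0.96 [0.6196 0.0787 0.1064]
```

View pics/w1.png

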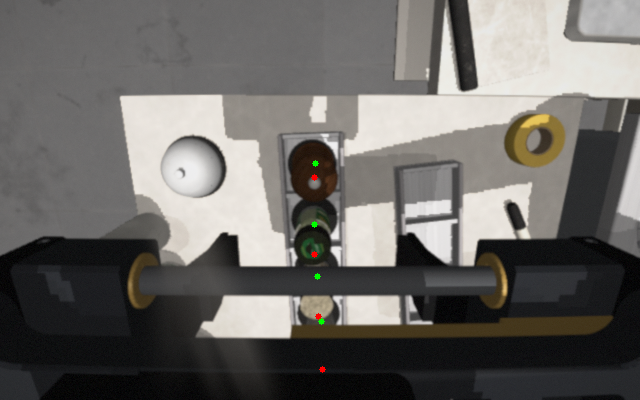

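The overlaid head point (314,177) lies on the mill head next to the knob (315,183), so I trust the position and will descend.

Call:
servo_tool(deltas=[{"tx": 7,"ty": -2,"tz": 20,"ax": 0,"ay": 0,"az": 0,"claw": 87},{"tx": 7,"ty": -2,"tz": 50,"ax": 0,"ay": 0,"az": 0,"claw": 87},{"tx": 7,"ty": -2,"tz": 85,"ax": 0,"ay": 0,"az": 0,"claw": 87},{"tx": 7,"ty": -2,"tz": 120,"ax": 0,"ay": 0,"az": 0,"claw": 87},{"tx": 7,"ty": -2,"tz": 150,"ax": 0,"ay": 0,"az": 0,"claw": 87},{"tx": 7,"ty": -2,"tz": 173,"ax": 0,"ay": 0,"az": 0,"claw": 87},{"tx": 7,"ty": -2,"tz": 184,"ax": 0,"ay": 0,"az": 0,"claw": 87},{"tx": 7,"ty": -2,"tz": 184,"ax": 0,"ay": 0,"az": 0,"claw": 87},{"tx": 7,"ty": -2,"tz": 184,"ax": 0,"ay": 0,"az": 0,"claw": 87}])

```text
time_s: 3.97
tcp_pos: [0.6243, -0.0883, 0.1164]
ee_rot: [[0.001, -1.0, 0.001], [-1.0, -0.001, -0.001], [0.001, -0.001, -1.0]]
wrist_force: [0.8, 0.5, 1.1]
gripper_width: 1.0
gripper_force: 0.0
```

Call:
servo_tool(deltas=[{"tx": 0,"ty": 0,"tz": 0,"ax": 0,"ay": 0,"az": 0,"claw": 20},{"tx": 0,"ty": 0,"tz": 0,"ax": 0,"ay": 0,"az": 0,"claw": 20},{"tx": 0,"ty": 0,"tz": 0,"ax": 0,"ay": 0,"az": 0,"claw": 20},{"tx": 0,"ty": 0,"tz": 0,"ax": 0,"ay": 0,"az": 0,"claw": 20},{"tx": 0,"ty": 0,"tz": 0,"ax": 0,"ay": 0,"az": 0,"claw": 20},{"tx": 0,"ty": 0,"tz": 0,"ax": 0,"ay": 0,"az": 0,"claw": 20},{"tx": 0,"ty": 0,"tz": 0,"ax": 0,"ay": 0,"az": 0,"claw": 20},{"tx": 0,"ty": 0,"tz": 0,"ax": 0,"ay": 0,"az": 0,"claw": 20}])

```text
time_s: 4.63
tcp_pos: [0.624, -0.0887, 0.1157]
ee_rot: [[0.0, -1.0, 0.001], [-1.0, -0.0, -0.0], [0.0, -0.001, -1.0]]
wrist_force: [0.3, 0.4, -0.1]
gripper_width: 0.539
gripper_force: 29.7
```

Call:
servo_tool(deltas=[{"tx": 0,"ty": 0,"tz": -5,"ax": 0,"ay": 0,"az": 0,"claw": 20},{"tx": 0,"ty": 0,"tz": -15,"ax": 0,"ay": 0,"az": 0,"claw": 20},{"tx": 0,"ty": 0,"tz": -30,"ax": 0,"ay": 0,"az": 0,"claw": 20},{"tx": 0,"ty": 0,"tz": -50,"ax": 0,"ay": 0,"az": 0,"claw": 20},{"tx": 0,"ty": 0,"tz": -75,"ax": 0,"ay": 0,"az": 0,"claw": 20},{"tx": 0,"ty": 0,"tz": -100,"ax": 0,"ay": 0,"az": 0,"claw": 20},{"tx": 0,"ty": 0,"tz": -120,"ax": 0,"ay": 0,"az": 0,"claw": 20},{"tx": 0,"ty": 0,"tz": -135,"ax": 0,"ay": 0,"az": 0,"claw": 20},{"tx": 0,"ty": 0,"tz": -140,"ax": 0,"ay": 0,"az": 0,"claw": 20},{"tx": 0,"ty": 0,"tz": -140,"ax": 0,"ay": 0,"az": 0,"claw": 20}])

```text
time_s: 5.47
tcp_pos: [0.6242, -0.0887, 0.2575]
ee_rot: [[0.0, -1.0, 0.003], [-1.0, -0.0, 0.0], [-0.0, -0.003, -1.0]]
wrist_force: [-0.9, 0.0, -1.1]
gripper_width: 0.54
gripper_force: 29.7
```

Run:
```python
from h import *
s=sense();print(s["tcp_pos"],s["gripper_width"])
a=capture("scene")[120:280,260:480];b=capture("wrist")[60:360,160:480]
cv2.imwrite("pics/g1.png",np.hstack([cv2.resize(a,(412,300)),b]))
```

```text
[ 0.62420331 -0.08867125  0.25748924] 0.5400109231957841
```

View pics/g1.png

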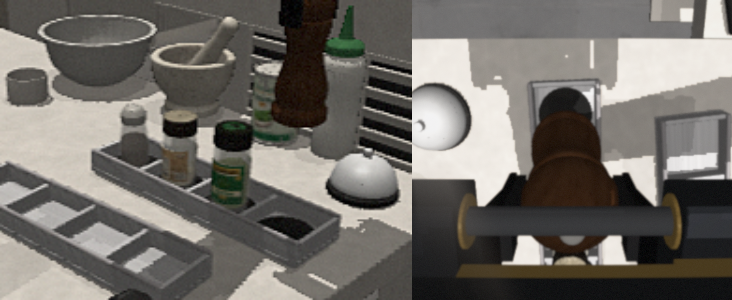

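The mill is held upright, clear of the rack and its mat (scene crop, about 305,60). I'll carry it over to the leftmost pocket of the empty rack.

Call:
servo_tool(deltas=[{"tx": -12,"ty": 8,"tz": 0,"ax": 0,"ay": 0,"az": 0,"claw": 20},{"tx": -36,"ty": 24,"tz": 0,"ax": 0,"ay": 0,"az": 0,"claw": 20},{"tx": -66,"ty": 44,"tz": 0,"ax": 0,"ay": 0,"az": 0,"claw": 20},{"tx": -99,"ty": 65,"tz": 0,"ax": 0,"ay": 0,"az": 0,"claw": 20},{"tx": -132,"ty": 87,"tz": 0,"ax": 0,"ay": 0,"az": 0,"claw": 20},{"tx": -165,"ty": 109,"tz": 0,"ax": 0,"ay": 0,"az": 0,"claw": 20},{"tx": -198,"ty": 131,"tz": 0,"ax": 0,"ay": 0,"az": 0,"claw": 20},{"tx": -230,"ty": 152,"tz": 0,"ax": 0,"ay": 0,"az": 0,"claw": 20},{"tx": -258,"ty": 170,"tz": 0,"ax": 0,"ay": 0,"az": 0,"claw": 20},{"tx": -278,"ty": 183,"tz": 0,"ax": 0,"ay": 0,"az": 0,"claw": 20},{"tx": -288,"ty": 190,"tz": 0,"ax": 0,"ay": 0,"az": 0,"claw": 20},{"tx": -291,"ty": 192,"tz": 0,"ax": 0,"ay": 0,"az": 0,"claw": 20}])

```text
time_s: 6.57
tcp_pos: [0.4299, 0.2034, 0.2543]
ee_rot: [[0.003, -1.0, -0.002], [-1.0, -0.003, -0.001], [0.001, 0.002, -1.0]]
wrist_force: [-0.2, -1.5, -1.9]
gripper_width: 0.535
gripper_force: 29.7
```

Call:
servo_tool(deltas=[{"tx": 0,"ty": 0,"tz": 0,"ax": 0,"ay": 0,"az": 0,"claw": 20},{"tx": 0,"ty": 0,"tz": 0,"ax": 0,"ay": 0,"az": 0,"claw": 20},{"tx": 0,"ty": 0,"tz": 0,"ax": 0,"ay": 0,"az": 0,"claw": 20}])

```text
time_s: 6.82
tcp_pos: [0.4319, 0.2015, 0.255]
ee_rot: [[-0.001, -1.0, -0.001], [-1.0, 0.001, -0.001], [0.001, 0.001, -1.0]]
wrist_force: [0.6, -0.0, -2.0]
gripper_width: 0.538
gripper_force: 29.7
```

Run:
```python
from h import *
s=sense();print(s["tcp_pos"],s["ee_rot"],s["gripper_width"]);M=T("wrist")
b=capture("wrist")
for x,y in((.4326,.2024),(.4422,.121)):
    c=np.array([x,y]);a=np.radians(6.76);e=np.array([np.cos(a),np.sin(a)]);f=np.array([-e[1],e[0]])
    q=[np.r_[c+u*.038*e+v*.038*f,.036] for u,v in((1,1),(1,-1),(-1,-1),(-1,1))]
    cv2.polylines(b,[proj("wrist",q,M).round().astype(int)],True,(0,0,255),1)
cv2.imwrite("pics/p1.png",b)
```

```text
[0.43194899 0.20152536 0.25502537] [[-1.08534603e-03 -9.99999056e-01 -8.42436518e-04]
 [-9.99998986e-01  1.08612212e-03 -9.21335734e-04]
 [ 9.22249853e-04  8.41435696e-04 -9.99999221e-01]] 0.5379044655339867
```

View pics/p1.png

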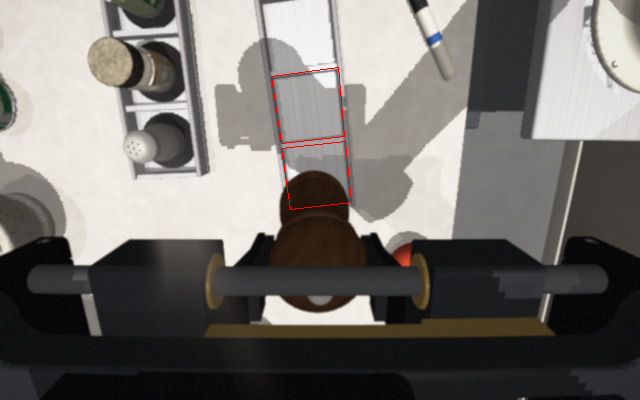

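The overlay matches the second pocket's walls and divider (row 143) within a couple of mm. I'll lower the mill.

Call:
servo_tool(deltas=[{"tx": 0,"ty": 0,"tz": 15,"ax": 0,"ay": 0,"az": 0,"claw": 20},{"tx": 0,"ty": 0,"tz": 40,"ax": 0,"ay": 0,"az": 0,"claw": 20},{"tx": 0,"ty": 0,"tz": 70,"ax": 0,"ay": 0,"az": 0,"claw": 20},{"tx": 0,"ty": 0,"tz": 95,"ax": 0,"ay": 0,"az": 0,"claw": 20},{"tx": 0,"ty": 0,"tz": 115,"ax": 0,"ay": 0,"az": 0,"claw": 20},{"tx": 0,"ty": 0,"tz": 128,"ax": 0,"ay": 0,"az": 0,"claw": 20},{"tx": 0,"ty": 0,"tz": 135,"ax": 0,"ay": 0,"az": 0,"claw": 20},{"tx": 0,"ty": 0,"tz": 138,"ax": 0,"ay": 0,"az": 0,"claw": 20},{"tx": 0,"ty": 0,"tz": 140,"ax": 0,"ay": 0,"az": 0,"claw": 20},{"tx": 0,"ty": 0,"tz": 141,"ax": 0,"ay": 0,"az": 0,"claw": 20},{"tx": 0,"ty": 0,"tz": 141,"ax": 0,"ay": 0,"az": 0,"claw": 20},{"tx": 0,"ty": 0,"tz": 141,"ax": 0,"ay": 0,"az": 0,"claw": 20}])

```text
time_s: 7.87
tcp_pos: [0.4322, 0.2026, 0.1153]
ee_rot: [[0.0, -1.0, 0.001], [-1.0, -0.0, 0.001], [-0.001, -0.001, -1.0]]
wrist_force: [0.4, 0.2, -2.2]
gripper_width: 0.54
gripper_force: 29.7
```

Call:
servo_tool(deltas=[{"tx": 0,"ty": 0,"tz": 1,"ax": 0,"ay": 0,"az": 0,"claw": 20},{"tx": 0,"ty": 0,"tz": 2,"ax": 0,"ay": 0,"az": 0,"claw": 20},{"tx": 0,"ty": 0,"tz": 2.5,"ax": 0,"ay": 0,"az": 0,"claw": 20},{"tx": 0,"ty": 0,"tz": 2.5,"ax": 0,"ay": 0,"az": 0,"claw": 20},{"tx": 0,"ty": 0,"tz": 2.5,"ax": 0,"ay": 0,"az": 0,"claw": 20}])

```text
time_s: 8.28
tcp_pos: [0.432, 0.2026, 0.1126]
ee_rot: [[0.0, -1.0, 0.001], [-1.0, -0.0, 0.0], [-0.0, -0.001, -1.0]]
wrist_force: [-0.7, -0.0, 1.8]
gripper_width: 0.54
gripper_force: 29.6
```

Call:
servo_tool(deltas=[{"tx": 0,"ty": 0,"tz": 0,"ax": 0,"ay": 0,"az": 0,"claw": 60},{"tx": 0,"ty": 0,"tz": 0,"ax": 0,"ay": 0,"az": 0,"claw": 87},{"tx": 0,"ty": 0,"tz": 0,"ax": 0,"ay": 0,"az": 0,"claw": 87},{"tx": 0,"ty": 0,"tz": 0,"ax": 0,"ay": 0,"az": 0,"claw": 87},{"tx": 0,"ty": 0,"tz": 0,"ax": 0,"ay": 0,"az": 0,"claw": 87},{"tx": 0,"ty": 0,"tz": -5,"ax": 0,"ay": 0,"az": 0,"claw": 87},{"tx": 0,"ty": 0,"tz": -25,"ax": 0,"ay": 0,"az": 0,"claw": 87},{"tx": 0,"ty": 0,"tz": -55,"ax": 0,"ay": 0,"az": 0,"claw": 87},{"tx": 0,"ty": 0,"tz": -85,"ax": 0,"ay": 0,"az": 0,"claw": 87},{"tx": 0,"ty": 0,"tz": -115,"ax": 0,"ay": 0,"az": 0,"claw": 87},{"tx": 0,"ty": 0,"tz": -140,"ax": 0,"ay": 0,"az": 0,"claw": 87},{"tx": 0,"ty": 0,"tz": -150,"ax": 0,"ay": 0,"az": 0,"claw": 87}])

```text
time_s: 9.28
tcp_pos: [0.4332, 0.2032, 0.2665]
ee_rot: [[0.001, -1.0, 0.006], [-1.0, -0.001, 0.004], [-0.004, -0.006, -1.0]]
wrist_force: [-0.5, 0.6, 0.0]
gripper_width: 1.003
gripper_force: 0.0
```

Call:
servo_tool(deltas=[{"tx": 10,"ty": -10,"tz": 0,"ax": 0,"ay": 0,"az": 0,"claw": 87},{"tx": 34,"ty": -32,"tz": 0,"ax": 0,"ay": 0,"az": 0,"claw": 87},{"tx": 60,"ty": -57,"tz": 0,"ax": 0,"ay": 0,"az": 0,"claw": 87},{"tx": 87,"ty": -82,"tz": 0,"ax": 0,"ay": 0,"az": 0,"claw": 87},{"tx": 114,"ty": -108,"tz": 0,"ax": 0,"ay": 0,"az": 0,"claw": 87},{"tx": 141,"ty": -133,"tz": 0,"ax": 0,"ay": 0,"az": 0,"claw": 87},{"tx": 168,"ty": -159,"tz": 0,"ax": 0,"ay": 0,"az": 0,"claw": 87},{"tx": 188,"ty": -178,"tz": 0,"ax": 0,"ay": 0,"az": 0,"claw": 87},{"tx": 200,"ty": -190,"tz": 0,"ax": 0,"ay": 0,"az": 0,"claw": 87},{"tx": 204,"ty": -193,"tz": 0,"ax": 0,"ay": 0,"az": 0,"claw": 87},{"tx": 204,"ty": -193,"tz": 0,"ax": 0,"ay": 0,"az": 0,"claw": 87},{"tx": 204,"ty": -193,"tz": 0,"ax": 0,"ay": 0,"az": 0,"claw": 87}])

```text
time_s: 10.28
tcp_pos: [0.6241, -0.0015, 0.2613]
ee_rot: [[-0.0, -1.0, -0.002], [-1.0, 0.0, 0.0], [-0.0, 0.002, -1.0]]
wrist_force: [-0.7, 0.3, 0.3]
gripper_width: 1.001
gripper_force: 0.0
```

Run:
```python
from h import *
np.set_printoptions(precision=4,suppress=True)
s=sense();print(s["tcp_pos"],s["wrist_force"]);M=T("wrist")
b=capture("wrist")
for n in N[1:]:
    for r in recognise(n,"wrist")[:1]: print(n,r["confidence"],(M@np.r_[r["xyz"],1])[:3])
for p in ((.6247,-.0012,.117),(.6205,.0797,.108)): cv2.circle(b,tuple(map(int,proj("wrist",[p],M)[0])),3,(0,0,255),-1)
a=capture("top");M=T("top")
for n in N[:1]:
    for r in recognise(n,"top")[:1]: print(n,r["confidence"],(M@np.r_[r["xyz"],1])[:3])
cv2.circle(a,tuple(map(int,proj("top",[[.4326,.2024,.131]],M)[0])),1,(0,0,255),-1)
cv2.imwrite("pics/p2.png",np.hstack([b[60:360,120:480],cv2.resize(a[150:300,200:420],(440,300))]))
```

```text
[ 0.6241 -0.0015  0.2613] [-0.6608  0.3288  0.3231]
salt_shaker 0.86 [0.6166 0.1551 0.0908]
tall_jar 0.81 [ 0.6254 -0.0092  0.1184]
short_jar 0.94 [0.6224 0.0634 0.102 ]
pepper_mill 0.71 [0.6035 0.0087 0.0294]
```

View pics/p2.png

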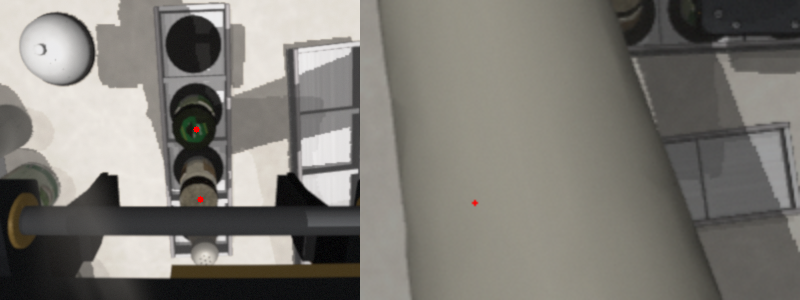

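Left: the cap dots sit on the tall jar (197,128) and the short jar (200,200). Right: the arm hides the placed mill, so that check comes later. I'll descend onto the tall jar.

Call:
servo_tool(deltas=[{"tx": 0,"ty": 0,"tz": 20,"ax": 0,"ay": 0,"az": 0,"claw": 87},{"tx": 0,"ty": 0,"tz": 50,"ax": 0,"ay": 0,"az": 0,"claw": 87},{"tx": 0,"ty": 0,"tz": 85,"ax": 0,"ay": 0,"az": 0,"claw": 87},{"tx": 0,"ty": 0,"tz": 120,"ax": 0,"ay": 0,"az": 0,"claw": 87},{"tx": 0,"ty": 0,"tz": 155,"ax": 0,"ay": 0,"az": 0,"claw": 87},{"tx": 0,"ty": 0,"tz": 180,"ax": 0,"ay": 0,"az": 0,"claw": 87},{"tx": 0,"ty": 0,"tz": 195,"ax": 0,"ay": 0,"az": 0,"claw": 87},{"tx": 0,"ty": 0,"tz": 200,"ax": 0,"ay": 0,"az": 0,"claw": 87},{"tx": 0,"ty": 0,"tz": 200,"ax": 0,"ay": 0,"az": 0,"claw": 87},{"tx": 0,"ty": 0,"tz": 200,"ax": 0,"ay": 0,"az": 0,"claw": 87}])

```text
time_s: 11.42
tcp_pos: [0.6255, -0.0013, 0.0631]
ee_rot: [[0.001, -1.0, 0.002], [-1.0, -0.001, -0.0], [0.0, -0.002, -1.0]]
wrist_force: [-0.9, -0.0, 0.2]
gripper_width: 1.002
gripper_force: 0.0
```

Call:
servo_tool(deltas=[{"tx": 0,"ty": 0,"tz": 0,"ax": 0,"ay": 0,"az": 0,"claw": 20},{"tx": 0,"ty": 0,"tz": 0,"ax": 0,"ay": 0,"az": 0,"claw": 20},{"tx": 0,"ty": 0,"tz": 0,"ax": 0,"ay": 0,"az": 0,"claw": 20},{"tx": 0,"ty": 0,"tz": 0,"ax": 0,"ay": 0,"az": 0,"claw": 20},{"tx": 0,"ty": 0,"tz": 0,"ax": 0,"ay": 0,"az": 0,"claw": 20},{"tx": 0,"ty": 0,"tz": 0,"ax": 0,"ay": 0,"az": 0,"claw": 20},{"tx": 0,"ty": 0,"tz": 0,"ax": 0,"ay": 0,"az": 0,"claw": 20},{"tx": 0,"ty": 0,"tz": 0,"ax": 0,"ay": 0,"az": 0,"claw": 20}])

```text
time_s: 12.08
tcp_pos: [0.6251, -0.0017, 0.0623]
ee_rot: [[0.0, -1.0, 0.001], [-1.0, -0.0, 0.0], [-0.0, -0.001, -1.0]]
wrist_force: [0.8, 0.8, 0.1]
gripper_width: 0.512
gripper_force: 29.9
```

Call:
servo_tool(deltas=[{"tx": 0,"ty": 0,"tz": -5,"ax": 0,"ay": 0,"az": 0,"claw": 20},{"tx": 0,"ty": 0,"tz": -15,"ax": 0,"ay": 0,"az": 0,"claw": 20},{"tx": 0,"ty": 0,"tz": -35,"ax": 0,"ay": 0,"az": 0,"claw": 20},{"tx": 0,"ty": 0,"tz": -60,"ax": 0,"ay": 0,"az": 0,"claw": 20},{"tx": 0,"ty": 0,"tz": -85,"ax": 0,"ay": 0,"az": 0,"claw": 20},{"tx": 0,"ty": 0,"tz": -110,"ax": 0,"ay": 0,"az": 0,"claw": 20},{"tx": 0,"ty": 0,"tz": -130,"ax": 0,"ay": 0,"az": 0,"claw": 20},{"tx": 0,"ty": 0,"tz": -140,"ax": 0,"ay": 0,"az": 0,"claw": 20},{"tx": 0,"ty": 0,"tz": -140,"ax": 0,"ay": 0,"az": 0,"claw": 20}])

```text
time_s: 12.83
tcp_pos: [0.626, -0.0016, 0.2055]
ee_rot: [[0.0, -1.0, 0.006], [-1.0, -0.0, 0.001], [-0.001, -0.006, -1.0]]
wrist_force: [-0.3, -0.2, -0.9]
gripper_width: 0.512
gripper_force: 29.9
```

Call:
servo_tool(deltas=[{"tx": -6,"ty": 9,"tz": 0,"ax": 0,"ay": 0,"az": 0,"claw": 20},{"tx": -20,"ty": 29,"tz": 0,"ax": 0,"ay": 0,"az": 0,"claw": 20},{"tx": -36,"ty": 54,"tz": 0,"ax": 0,"ay": 0,"az": 0,"claw": 20},{"tx": -53,"ty": 79,"tz": 0,"ax": 0,"ay": 0,"az": 0,"claw": 20},{"tx": -70,"ty": 104,"tz": 0,"ax": 0,"ay": 0,"az": 0,"claw": 20},{"tx": -86,"ty": 129,"tz": 0,"ax": 0,"ay": 0,"az": 0,"claw": 20},{"tx": -102,"ty": 152,"tz": 0,"ax": 0,"ay": 0,"az": 0,"claw": 20},{"tx": -114,"ty": 170,"tz": 0,"ax": 0,"ay": 0,"az": 0,"claw": 20},{"tx": -121,"ty": 180,"tz": 0,"ax": 0,"ay": 0,"az": 0,"claw": 20},{"tx": -123,"ty": 183,"tz": 0,"ax": 0,"ay": 0,"az": 0,"claw": 20},{"tx": -123,"ty": 183,"tz": 0,"ax": 0,"ay": 0,"az": 0,"claw": 20},{"tx": -123,"ty": 183,"tz": 0,"ax": 0,"ay": 0,"az": 0,"claw": 20}])

```text
time_s: 13.83
tcp_pos: [0.4414, 0.1211, 0.2013]
ee_rot: [[0.0, -1.0, -0.001], [-1.0, -0.0, -0.001], [0.001, 0.001, -1.0]]
wrist_force: [0.7, -0.5, -0.6]
gripper_width: 0.514
gripper_force: 29.9
```

Run:
```python
from h import *
np.set_printoptions(precision=4,suppress=True)
s=sense();print(s["tcp_pos"],s["wrist_force"],s["gripper_width"]);M=T("wrist")
b=capture("wrist")
for x,y in((.4519,.0395),(.4615,-.0419),(.4422,.121)):
    c=np.array([x,y]);a=np.radians(6.76);e=np.array([np.cos(a),np.sin(a)]);f=np.array([-e[1],e[0]])
    q=[np.r_[c+u*.038*e+v*.038*f,.036] for u,v in((1,1),(1,-1),(-1,-1),(-1,1))]
    cv2.polylines(b,[proj("wrist",q,M).round().astype(int)],True,(0,0,255),1)
a=capture("scene")[120:280,220:440]
cv2.imwrite("pics/p3.png",np.hstack([b[0:400,120:500],cv2.resize(a,(412,400))]))
```

```text
[0.4414 0.1211 0.2013] [ 0.6625 -0.4736 -0.6017] 0.5137766207100366
```

View pics/p3.png

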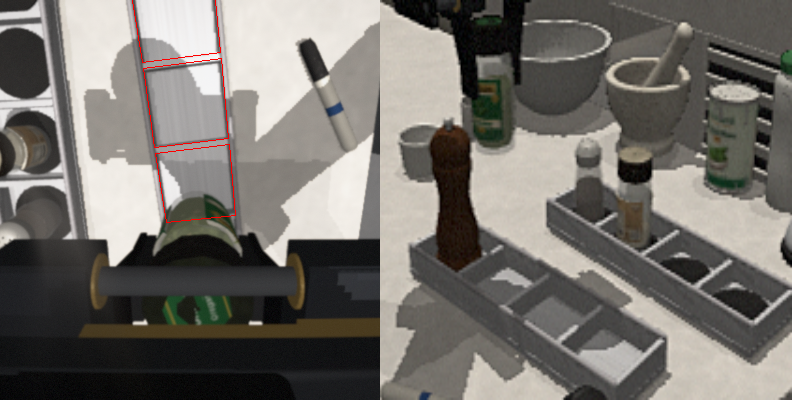

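The mill stands upright in the leftmost pocket (scene crop, about 458,200), the tall jar is held over its pocket, and the outlines match the rack. Lowering.

Call:
servo_tool(deltas=[{"tx": 0,"ty": 0,"tz": 15,"ax": 0,"ay": 0,"az": 0,"claw": 20},{"tx": 0,"ty": 0,"tz": 40,"ax": 0,"ay": 0,"az": 0,"claw": 20},{"tx": 0,"ty": 0,"tz": 70,"ax": 0,"ay": 0,"az": 0,"claw": 20},{"tx": 0,"ty": 0,"tz": 95,"ax": 0,"ay": 0,"az": 0,"claw": 20},{"tx": 0,"ty": 0,"tz": 115,"ax": 0,"ay": 0,"az": 0,"claw": 20},{"tx": 0,"ty": 0,"tz": 128,"ax": 0,"ay": 0,"az": 0,"claw": 20},{"tx": 0,"ty": 0,"tz": 135,"ax": 0,"ay": 0,"az": 0,"claw": 20},{"tx": 0,"ty": 0,"tz": 138,"ax": 0,"ay": 0,"az": 0,"claw": 20},{"tx": 0,"ty": 0,"tz": 140,"ax": 0,"ay": 0,"az": 0,"claw": 20},{"tx": 0,"ty": 0,"tz": 141,"ax": 0,"ay": 0,"az": 0,"claw": 20},{"tx": 0,"ty": 0,"tz": 142,"ax": 0,"ay": 0,"az": 0,"claw": 20},{"tx": 0,"ty": 0,"tz": 142,"ax": 0,"ay": 0,"az": 0,"claw": 20}])

```text
time_s: 14.93
tcp_pos: [0.4421, 0.1215, 0.0606]
ee_rot: [[-0.0, -1.0, 0.001], [-1.0, 0.0, 0.001], [-0.001, -0.001, -1.0]]
wrist_force: [-0.8, -1.2, -1.1]
gripper_width: 0.511
gripper_force: 29.9
```

Call:
servo_tool(deltas=[{"tx": 0,"ty": 0,"tz": 0.5,"ax": 0,"ay": 0,"az": 0,"claw": 20},{"tx": 0,"ty": 0,"tz": 0.5,"ax": 0,"ay": 0,"az": 0,"claw": 20},{"tx": 0,"ty": 0,"tz": 0.5,"ax": 0,"ay": 0,"az": 0,"claw": 20}])

```text
time_s: 15.18
tcp_pos: [0.4418, 0.1214, 0.0599]
ee_rot: [[0.0, -1.0, 0.001], [-1.0, -0.0, 0.0], [-0.0, -0.001, -1.0]]
wrist_force: [0.5, 0.2, -0.7]
gripper_width: 0.509
gripper_force: 29.9
```

Call:
servo_tool(deltas=[{"tx": 0,"ty": 0,"tz": 0.5,"ax": 0,"ay": 0,"az": 0,"claw": 60},{"tx": 0,"ty": 0,"tz": 0.5,"ax": 0,"ay": 0,"az": 0,"claw": 87},{"tx": 0,"ty": 0,"tz": 0,"ax": 0,"ay": 0,"az": 0,"claw": 87},{"tx": 0,"ty": 0,"tz": 0,"ax": 0,"ay": 0,"az": 0,"claw": 87},{"tx": 0,"ty": 0,"tz": 0,"ax": 0,"ay": 0,"az": 0,"claw": 87},{"tx": 0,"ty": 0,"tz": -5,"ax": 0,"ay": 0,"az": 0,"claw": 87},{"tx": 0,"ty": 0,"tz": -25,"ax": 0,"ay": 0,"az": 0,"claw": 87},{"tx": 0,"ty": 0,"tz": -55,"ax": 0,"ay": 0,"az": 0,"claw": 87},{"tx": 0,"ty": 0,"tz": -85,"ax": 0,"ay": 0,"az": 0,"claw": 87},{"tx": 0,"ty": 0,"tz": -115,"ax": 0,"ay": 0,"az": 0,"claw": 87},{"tx": 0,"ty": 0,"tz": -140,"ax": 0,"ay": 0,"az": 0,"claw": 87},{"tx": 0,"ty": 0,"tz": -150,"ax": 0,"ay": 0,"az": 0,"claw": 87}])

```text
time_s: 16.18
tcp_pos: [0.4434, 0.1221, 0.2141]
ee_rot: [[0.001, -1.0, 0.007], [-1.0, -0.001, 0.003], [-0.003, -0.007, -1.0]]
wrist_force: [0.8, 0.4, 0.2]
gripper_width: 0.995
gripper_force: 0.0
```

Call:
servo_tool(deltas=[{"tx": 2,"ty": -9,"tz": 0,"ax": 0,"ay": 0,"az": 0,"claw": 87},{"tx": 7,"ty": -30,"tz": 0,"ax": 0,"ay": 0,"az": 0,"claw": 87},{"tx": 14,"ty": -58,"tz": 0,"ax": 0,"ay": 0,"az": 0,"claw": 87},{"tx": 21,"ty": -88,"tz": 0,"ax": 0,"ay": 0,"az": 0,"claw": 87},{"tx": 28,"ty": -118,"tz": 0,"ax": 0,"ay": 0,"az": 0,"claw": 87},{"tx": 34,"ty": -146,"tz": 0,"ax": 0,"ay": 0,"az": 0,"claw": 87},{"tx": 39,"ty": -167,"tz": 0,"ax": 0,"ay": 0,"az": 0,"claw": 87},{"tx": 42,"ty": -177,"tz": 0,"ax": 0,"ay": 0,"az": 0,"claw": 87},{"tx": 42,"ty": -179,"tz": 0,"ax": 0,"ay": 0,"az": 0,"claw": 87},{"tx": 42,"ty": -179,"tz": 0,"ax": 0,"ay": 0,"az": 0,"claw": 87},{"tx": 42,"ty": -179,"tz": 0,"ax": 0,"ay": 0,"az": 0,"claw": 87}])

```text
time_s: 17.1
tcp_pos: [0.6197, 0.0793, 0.209]
ee_rot: [[0.0, -1.0, -0.002], [-1.0, -0.0, -0.0], [0.0, 0.002, -1.0]]
wrist_force: [0.7, 0.2, -1.1]
gripper_width: 1.004
gripper_force: 0.0
```

Run:
```python
from h import *
np.set_printoptions(precision=4,suppress=True)
s=sense();print(s["tcp_pos"],s["wrist_force"]);M=T("wrist")
b=capture("wrist")
for n in N:
    for r in recognise(n,"wrist")[:1]: print(n,r["confidence"],(M@np.r_[r["xyz"],1])[:3])
for p in ((.6152,.1588,.092),(.6205,.0797,.108),(.4418,.1214,.114)): cv2.circle(b,tuple(map(int,proj("wrist",[p],M)[0])),3,(0,0,255),-1)
a=capture("scene")[120:280,220:440]
cv2.imwrite("pics/p4.png",np.hstack([b[0:400,200:580],cv2.resize(a,(412,400))]))
```

```text
[0.6197 0.0793 0.209 ] [ 0.7342  0.181  -1.0914]
pepper_mill 0.63 [0.4441 0.1778 0.0253]
salt_shaker 0.63 [0.6166 0.1464 0.061 ]
tall_jar 0.63 [0.4573 0.1083 0.075 ]
short_jar 0.83 [0.6246 0.0729 0.1061]
```

View pics/p4.png

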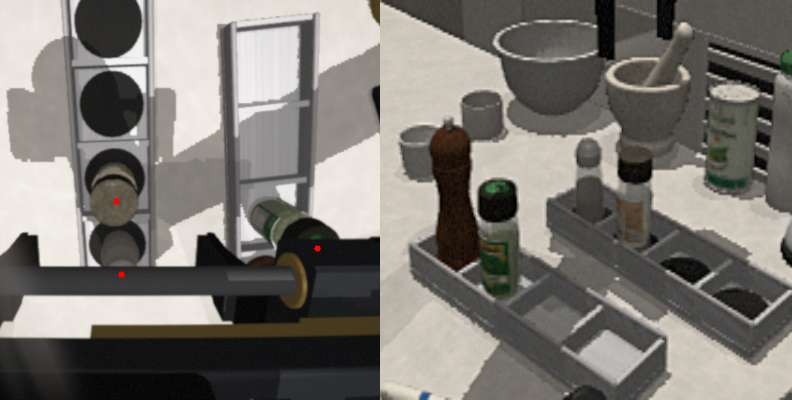

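The mill and tall jar stand in the left two pockets (scene crop 458,200 and 497,240), and the short jar's cap dot is on its cap (116,201). Descending onto it.

Call:
servo_tool(deltas=[{"tx": 0,"ty": -1,"tz": 20,"ax": 0,"ay": 0,"az": 0,"claw": 87},{"tx": 0,"ty": -2,"tz": 50,"ax": 0,"ay": 0,"az": 0,"claw": 87},{"tx": 0,"ty": -2,"tz": 85,"ax": 0,"ay": 0,"az": 0,"claw": 87},{"tx": 0,"ty": -2,"tz": 115,"ax": 0,"ay": 0,"az": 0,"claw": 87},{"tx": 0,"ty": -2,"tz": 140,"ax": 0,"ay": 0,"az": 0,"claw": 87},{"tx": 0,"ty": -2,"tz": 151,"ax": 0,"ay": 0,"az": 0,"claw": 87},{"tx": 0,"ty": -2,"tz": 152,"ax": 0,"ay": 0,"az": 0,"claw": 87},{"tx": 0,"ty": -2,"tz": 152,"ax": 0,"ay": 0,"az": 0,"claw": 87},{"tx": 0,"ty": -2,"tz": 152,"ax": 0,"ay": 0,"az": 0,"claw": 87}])

```text
time_s: 18.15
tcp_pos: [0.6242, 0.0798, 0.0596]
ee_rot: [[0.001, -1.0, 0.004], [-1.0, -0.001, 0.001], [-0.001, -0.004, -1.0]]
wrist_force: [-0.1, -0.4, 0.2]
gripper_width: 0.999
gripper_force: 0.0
```

Call:
servo_tool(deltas=[{"tx": 0,"ty": 0,"tz": 0,"ax": 0,"ay": 0,"az": 0,"claw": 20},{"tx": 0,"ty": 0,"tz": 0,"ax": 0,"ay": 0,"az": 0,"claw": 20},{"tx": 0,"ty": 0,"tz": 0,"ax": 0,"ay": 0,"az": 0,"claw": 20},{"tx": 0,"ty": 0,"tz": 0,"ax": 0,"ay": 0,"az": 0,"claw": 20},{"tx": 0,"ty": 0,"tz": 0,"ax": 0,"ay": 0,"az": 0,"claw": 20},{"tx": 0,"ty": 0,"tz": 0,"ax": 0,"ay": 0,"az": 0,"claw": 20},{"tx": 0,"ty": 0,"tz": 0,"ax": 0,"ay": 0,"az": 0,"claw": 20},{"tx": 0,"ty": 0,"tz": 0,"ax": 0,"ay": 0,"az": 0,"claw": 20}])

```text
time_s: 18.82
tcp_pos: [0.6228, 0.0793, 0.0575]
ee_rot: [[0.0, -1.0, 0.0], [-1.0, -0.0, -0.0], [0.0, -0.0, -1.0]]
wrist_force: [0.7, -0.4, -0.3]
gripper_width: 0.488
gripper_force: 30.0
```

Call:
servo_tool(deltas=[{"tx": 0,"ty": 0,"tz": -5,"ax": 0,"ay": 0,"az": 0,"claw": 20},{"tx": 0,"ty": 0,"tz": -15,"ax": 0,"ay": 0,"az": 0,"claw": 20},{"tx": 0,"ty": 0,"tz": -35,"ax": 0,"ay": 0,"az": 0,"claw": 20},{"tx": 0,"ty": 0,"tz": -60,"ax": 0,"ay": 0,"az": 0,"claw": 20},{"tx": 0,"ty": 0,"tz": -85,"ax": 0,"ay": 0,"az": 0,"claw": 20},{"tx": 0,"ty": 0,"tz": -110,"ax": 0,"ay": 0,"az": 0,"claw": 20},{"tx": 0,"ty": 0,"tz": -130,"ax": 0,"ay": 0,"az": 0,"claw": 20},{"tx": 0,"ty": 0,"tz": -140,"ax": 0,"ay": 0,"az": 0,"claw": 20},{"tx": 0,"ty": 0,"tz": -140,"ax": 0,"ay": 0,"az": 0,"claw": 20}])

```text
time_s: 19.57
tcp_pos: [0.6241, 0.0797, 0.2012]
ee_rot: [[0.0, -1.0, 0.006], [-1.0, -0.0, 0.002], [-0.002, -0.006, -1.0]]
wrist_force: [-0.4, -0.2, -0.5]
gripper_width: 0.491
gripper_force: 30.0
```

Call:
servo_tool(deltas=[{"tx": 2,"ty": 8,"tz": 0,"ax": 0,"ay": 0,"az": 0,"claw": 20},{"tx": 6,"ty": 26,"tz": 0,"ax": 0,"ay": 0,"az": 0,"claw": 20},{"tx": 12,"ty": 50,"tz": 0,"ax": 0,"ay": 0,"az": 0,"claw": 20},{"tx": 18,"ty": 76,"tz": 0,"ax": 0,"ay": 0,"az": 0,"claw": 20},{"tx": 24,"ty": 102,"tz": 0,"ax": 0,"ay": 0,"az": 0,"claw": 20},{"tx": 30,"ty": 127,"tz": 0,"ax": 0,"ay": 0,"az": 0,"claw": 20},{"tx": 35,"ty": 149,"tz": 0,"ax": 0,"ay": 0,"az": 0,"claw": 20},{"tx": 38,"ty": 164,"tz": 0,"ax": 0,"ay": 0,"az": 0,"claw": 20},{"tx": 40,"ty": 171,"tz": 0,"ax": 0,"ay": 0,"az": 0,"claw": 20},{"tx": 40,"ty": 171,"tz": 0,"ax": 0,"ay": 0,"az": 0,"claw": 20},{"tx": 40,"ty": 171,"tz": 0,"ax": 0,"ay": 0,"az": 0,"claw": 20},{"tx": 40,"ty": 171,"tz": 0,"ax": 0,"ay": 0,"az": 0,"claw": 20}])

```text
time_s: 20.57
tcp_pos: [0.4524, 0.0395, 0.1972]
ee_rot: [[0.0, -1.0, -0.0], [-1.0, -0.0, -0.0], [0.0, 0.0, -1.0]]
wrist_force: [0.1, 0.0, -0.6]
gripper_width: 0.49
gripper_force: 30.0
```

Call:
servo_tool(deltas=[{"tx": 0,"ty": 0,"tz": 15,"ax": 0,"ay": 0,"az": 0,"claw": 20},{"tx": 0,"ty": 0,"tz": 40,"ax": 0,"ay": 0,"az": 0,"claw": 20},{"tx": 0,"ty": 0,"tz": 70,"ax": 0,"ay": 0,"az": 0,"claw": 20},{"tx": 0,"ty": 0,"tz": 95,"ax": 0,"ay": 0,"az": 0,"claw": 20},{"tx": 0,"ty": 0,"tz": 115,"ax": 0,"ay": 0,"az": 0,"claw": 20},{"tx": 0,"ty": 0,"tz": 128,"ax": 0,"ay": 0,"az": 0,"claw": 20},{"tx": 0,"ty": 0,"tz": 135,"ax": 0,"ay": 0,"az": 0,"claw": 20},{"tx": 0,"ty": 0,"tz": 138,"ax": 0,"ay": 0,"az": 0,"claw": 20},{"tx": 0,"ty": 0,"tz": 140,"ax": 0,"ay": 0,"az": 0,"claw": 20},{"tx": 0,"ty": 0,"tz": 141.5,"ax": 0,"ay": 0,"az": 0,"claw": 20},{"tx": 0,"ty": 0,"tz": 142.5,"ax": 0,"ay": 0,"az": 0,"claw": 20},{"tx": 0,"ty": 0,"tz": 142.5,"ax": 0,"ay": 0,"az": 0,"claw": 20}])

```text
time_s: 21.57
tcp_pos: [0.4522, 0.0395, 0.0556]
ee_rot: [[0.0, -1.0, 0.001], [-1.0, -0.0, 0.001], [-0.001, -0.001, -1.0]]
wrist_force: [0.0, 0.5, -1.3]
gripper_width: 0.491
gripper_force: 30.0
```

Call:
servo_tool(deltas=[{"tx": 0,"ty": 0,"tz": 0,"ax": 0,"ay": 0,"az": 0,"claw": 20},{"tx": 0,"ty": 0,"tz": 0,"ax": 0,"ay": 0,"az": 0,"claw": 20},{"tx": 0,"ty": 0,"tz": 0,"ax": 0,"ay": 0,"az": 0,"claw": 20}])

```text
time_s: 21.82
tcp_pos: [0.4519, 0.0394, 0.0554]
ee_rot: [[0.0, -1.0, 0.001], [-1.0, -0.0, 0.0], [-0.0, -0.001, -1.0]]
wrist_force: [-0.0, 1.1, -1.2]
gripper_width: 0.489
gripper_force: 30.0
```

Call:
servo_tool(deltas=[{"tx": 0,"ty": 0,"tz": 0.7,"ax": 0,"ay": 0,"az": 0,"claw": 20},{"tx": 0,"ty": 0,"tz": 0.7,"ax": 0,"ay": 0,"az": 0,"claw": 87},{"tx": 0,"ty": 0,"tz": 0,"ax": 0,"ay": 0,"az": 0,"claw": 87},{"tx": 0,"ty": 0,"tz": 0,"ax": 0,"ay": 0,"az": 0,"claw": 87},{"tx": 0,"ty": 0,"tz": 0,"ax": 0,"ay": 0,"az": 0,"claw": 87},{"tx": 0,"ty": 0,"tz": -5,"ax": 0,"ay": 0,"az": 0,"claw": 87},{"tx": 0,"ty": 0,"tz": -25,"ax": 0,"ay": 0,"az": 0,"claw": 87},{"tx": 0,"ty": 0,"tz": -55,"ax": 0,"ay": 0,"az": 0,"claw": 87},{"tx": 0,"ty": 0,"tz": -85,"ax": 0,"ay": 0,"az": 0,"claw": 87},{"tx": 0,"ty": 0,"tz": -115,"ax": 0,"ay": 0,"az": 0,"claw": 87},{"tx": 0,"ty": 0,"tz": -140,"ax": 0,"ay": 0,"az": 0,"claw": 87},{"tx": 0,"ty": 0,"tz": -150,"ax": 0,"ay": 0,"az": 0,"claw": 87}])

```text
time_s: 22.82
tcp_pos: [0.4535, 0.0398, 0.2095]
ee_rot: [[0.001, -1.0, 0.007], [-1.0, -0.001, 0.002], [-0.002, -0.007, -1.0]]
wrist_force: [-0.2, -0.7, -0.4]
gripper_width: 0.995
gripper_force: 0.0
```

Call:
servo_tool(deltas=[{"tx": -6,"ty": -8,"tz": 0,"ax": 0,"ay": 0,"az": 0,"claw": 87},{"tx": -19,"ty": -26,"tz": 0,"ax": 0,"ay": 0,"az": 0,"claw": 87},{"tx": -37,"ty": -50,"tz": 0,"ax": 0,"ay": 0,"az": 0,"claw": 87},{"tx": -56,"ty": -76,"tz": 0,"ax": 0,"ay": 0,"az": 0,"claw": 87},{"tx": -75,"ty": -102,"tz": 0,"ax": 0,"ay": 0,"az": 0,"claw": 87},{"tx": -93,"ty": -127,"tz": 0,"ax": 0,"ay": 0,"az": 0,"claw": 87},{"tx": -108,"ty": -148,"tz": 0,"ax": 0,"ay": 0,"az": 0,"claw": 87},{"tx": -117,"ty": -160,"tz": 0,"ax": 0,"ay": 0,"az": 0,"claw": 87},{"tx": -119,"ty": -163,"tz": 0,"ax": 0,"ay": 0,"az": 0,"claw": 87},{"tx": -119,"ty": -163,"tz": 0,"ax": 0,"ay": 0,"az": 0,"claw": 87},{"tx": -119,"ty": -163,"tz": 0,"ax": 0,"ay": 0,"az": 0,"claw": 87}])

```text
time_s: 23.73
tcp_pos: [0.614, 0.158, 0.2037]
ee_rot: [[-0.0, -1.0, -0.002], [-1.0, 0.0, -0.001], [0.001, 0.002, -1.0]]
wrist_force: [-0.0, 0.3, -0.3]
gripper_width: 0.997
gripper_force: 0.0
```

Run:
```python
from h import *
np.set_printoptions(precision=4,suppress=True)
s=sense();print(s["tcp_pos"],s["wrist_force"]);M=T("wrist")
b=capture("wrist")
for n in N:
    for r in recognise(n,"wrist")[:1]: print(n,r["confidence"],(M@np.r_[r["xyz"],1])[:3])
for p in ((.6152,.1588,.092),): cv2.circle(b,tuple(map(int,proj("wrist",[p],M)[0])),3,(0,0,255),-1)
a=capture("scene")[120:280,220:440]
cv2.imwrite("pics/p5.png",np.hstack([b[0:400,200:580],cv2.resize(a,(412,400))]))
```

```text
[0.614  0.158  0.2037] [-0.0193  0.3202 -0.2742]
pepper_mill 0.58 [0.4491 0.1867 0.0639]
salt_shaker 0.97 [0.6174 0.154  0.096 ]
tall_jar 0.75 [0.4554 0.1193 0.1058]
short_jar 0.63 [0.4664 0.0384 0.1034]
```

View pics/p5.png

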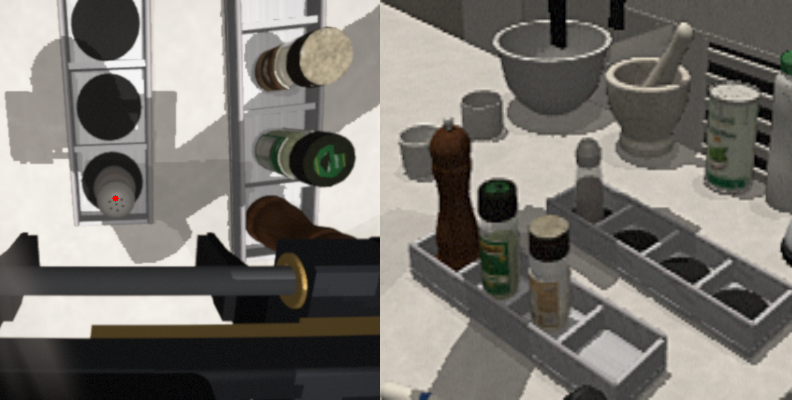

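Three items stand upright in the right pockets, and the salt cap dot (115,198) is on its cap. Descending onto the salt.

Call:
servo_tool(deltas=[{"tx": 0,"ty": -1,"tz": 20,"ax": 0,"ay": 0,"az": 0,"claw": 87},{"tx": 0,"ty": -1,"tz": 50,"ax": 0,"ay": 0,"az": 0,"claw": 87},{"tx": 0,"ty": -1,"tz": 85,"ax": 0,"ay": 0,"az": 0,"claw": 87},{"tx": 0,"ty": -1,"tz": 115,"ax": 0,"ay": 0,"az": 0,"claw": 87},{"tx": 0,"ty": -1,"tz": 140,"ax": 0,"ay": 0,"az": 0,"claw": 87},{"tx": 0,"ty": -1,"tz": 150,"ax": 0,"ay": 0,"az": 0,"claw": 87},{"tx": 0,"ty": -1,"tz": 151,"ax": 0,"ay": 0,"az": 0,"claw": 87},{"tx": 0,"ty": -1,"tz": 151,"ax": 0,"ay": 0,"az": 0,"claw": 87},{"tx": 0,"ty": -1,"tz": 151,"ax": 0,"ay": 0,"az": 0,"claw": 87}])

```text
time_s: 24.78
tcp_pos: [0.6171, 0.1588, 0.0562]
ee_rot: [[0.001, -1.0, 0.004], [-1.0, -0.001, 0.001], [-0.001, -0.004, -1.0]]
wrist_force: [-0.5, -0.3, -0.1]
gripper_width: 0.999
gripper_force: 0.0
```

Call:
servo_tool(deltas=[{"tx": 0,"ty": 0,"tz": 0,"ax": 0,"ay": 0,"az": 0,"claw": 20},{"tx": 0,"ty": 0,"tz": 0,"ax": 0,"ay": 0,"az": 0,"claw": 20},{"tx": 0,"ty": 0,"tz": 0,"ax": 0,"ay": 0,"az": 0,"claw": 20},{"tx": 0,"ty": 0,"tz": 0,"ax": 0,"ay": 0,"az": 0,"claw": 20},{"tx": 0,"ty": 0,"tz": 0,"ax": 0,"ay": 0,"az": 0,"claw": 20},{"tx": 0,"ty": 0,"tz": 0,"ax": 0,"ay": 0,"az": 0,"claw": 20},{"tx": 0,"ty": 0,"tz": 0,"ax": 0,"ay": 0,"az": 0,"claw": 20},{"tx": 0,"ty": 0,"tz": 0,"ax": 0,"ay": 0,"az": 0,"claw": 20}])

```text
time_s: 25.45
tcp_pos: [0.6157, 0.1583, 0.054]
ee_rot: [[-0.0, -1.0, -0.0], [-1.0, 0.0, -0.0], [0.0, 0.0, -1.0]]
wrist_force: [0.2, 0.1, -0.1]
gripper_width: 0.48
gripper_force: 0.0
```

Call:
servo_tool(deltas=[{"tx": 0,"ty": 0,"tz": 0,"ax": 0,"ay": 0,"az": 0,"claw": 20},{"tx": 0,"ty": 0,"tz": 0,"ax": 0,"ay": 0,"az": 0,"claw": 20},{"tx": 0,"ty": 0,"tz": 0,"ax": 0,"ay": 0,"az": 0,"claw": 20}])

```text
time_s: 25.7
tcp_pos: [0.6157, 0.1583, 0.054]
ee_rot: [[0.0, -1.0, -0.0], [-1.0, -0.0, -0.0], [0.0, 0.0, -1.0]]
wrist_force: [0.7, 0.3, -0.8]
gripper_width: 0.425
gripper_force: 29.6
```

Run:
```python
from h import *
s=sense();print(s["tcp_pos"],s["gripper_width"],s["gripper_force"])
b=capture("wrist")[150:350,180:460];a=capture("scene")[150:240,280:400]
cv2.imwrite("pics/p6.png",np.hstack([cv2.resize(b,(400,300)),cv2.resize(a,(400,300))]))
```

```text
[0.61574861 0.15832558 0.05397125] 0.42492953816524 29.594429560820572
```

View pics/p6.png

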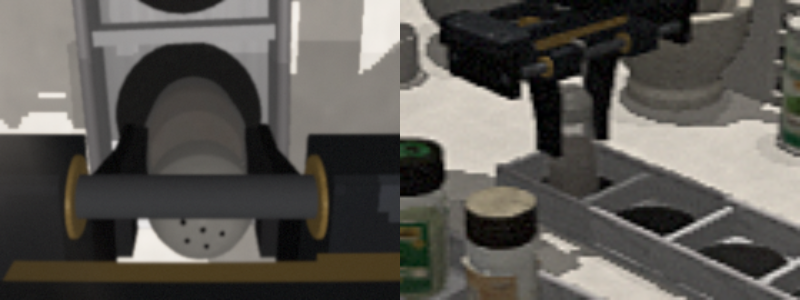

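The fingers hold the salt centrally under its cap (left 195,170), but the opening of 37 mm suggests the glass tapers. I'll lift gently and check.

Call:
servo_tool(deltas=[{"tx": 0,"ty": 0,"tz": -2,"ax": 0,"ay": 0,"az": 0,"claw": 20},{"tx": 0,"ty": 0,"tz": -5,"ax": 0,"ay": 0,"az": 0,"claw": 20},{"tx": 0,"ty": 0,"tz": -10,"ax": 0,"ay": 0,"az": 0,"claw": 20},{"tx": 0,"ty": 0,"tz": -16,"ax": 0,"ay": 0,"az": 0,"claw": 20},{"tx": 0,"ty": 0,"tz": -22,"ax": 0,"ay": 0,"az": 0,"claw": 20},{"tx": 0,"ty": 0,"tz": -27,"ax": 0,"ay": 0,"az": 0,"claw": 20},{"tx": 0,"ty": 0,"tz": -30,"ax": 0,"ay": 0,"az": 0,"claw": 20},{"tx": 0,"ty": 0,"tz": -30,"ax": 0,"ay": 0,"az": 0,"claw": 20},{"tx": 0,"ty": 0,"tz": -30,"ax": 0,"ay": 0,"az": 0,"claw": 20}])

```text
time_s: 26.55
tcp_pos: [0.6157, 0.1583, 0.0843]
ee_rot: [[-0.0, -1.0, 0.0], [-1.0, 0.0, 0.0], [-0.0, -0.0, -1.0]]
wrist_force: [-0.1, 0.1, -1.0]
gripper_width: 0.427
gripper_force: 29.6
```

Run:
```python
from h import *
s=sense();print(s["tcp_pos"],s["gripper_width"],s["gripper_force"],s["wrist_force"])
b=capture("wrist")[150:350,180:460];a=capture("scene")[150:240,280:400]
cv2.imwrite("pics/p7.png",np.hstack([cv2.resize(b,(400,300)),cv2.resize(a,(400,300))]))
```

```text
[0.61572732 0.15833264 0.08433989] 0.42701540970348956 29.5501828630222 [-0.09143115  0.05522575 -0.95393442]
```

View pics/p7.png

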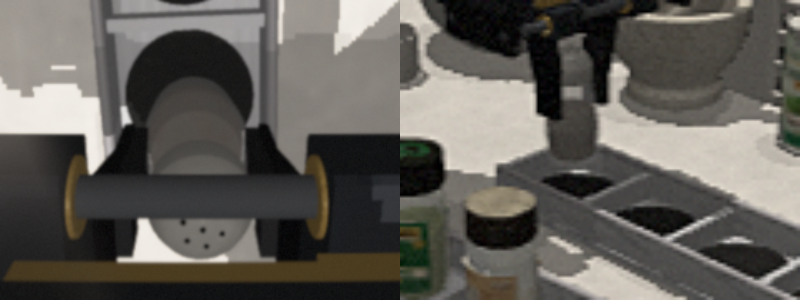

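The salt rose cleanly and upright with its mat left behind, and its position in the grip is unchanged. I'll carry it to the rightmost pocket.

Call:
servo_tool(deltas=[{"tx": 0,"ty": 0,"tz": -5,"ax": 0,"ay": 0,"az": 0,"claw": 20},{"tx": 0,"ty": 0,"tz": -20,"ax": 0,"ay": 0,"az": 0,"claw": 20},{"tx": 0,"ty": 0,"tz": -42,"ax": 0,"ay": 0,"az": 0,"claw": 20},{"tx": 0,"ty": 0,"tz": -67,"ax": 0,"ay": 0,"az": 0,"claw": 20},{"tx": 0,"ty": 0,"tz": -90,"ax": 0,"ay": 0,"az": 0,"claw": 20},{"tx": 0,"ty": 0,"tz": -105,"ax": 0,"ay": 0,"az": 0,"claw": 20},{"tx": 0,"ty": 0,"tz": -110,"ax": 0,"ay": 0,"az": 0,"claw": 20},{"tx": 0,"ty": 0,"tz": -110,"ax": 0,"ay": 0,"az": 0,"claw": 20},{"tx": 0,"ty": 0,"tz": -110,"ax": 0,"ay": 0,"az": 0,"claw": 20}])

```text
time_s: 27.4
tcp_pos: [0.6151, 0.1582, 0.1931]
ee_rot: [[-0.0, -1.0, -0.002], [-1.0, 0.0, -0.0], [0.0, 0.002, -1.0]]
wrist_force: [0.4, 0.4, -0.9]
gripper_width: 0.424
gripper_force: 29.5
```

Call:
servo_tool(deltas=[{"tx": 8,"ty": 6,"tz": 0,"ax": 0,"ay": 0,"az": 0,"claw": 20},{"tx": 26,"ty": 20,"tz": 0,"ax": 0,"ay": 0,"az": 0,"claw": 20},{"tx": 50,"ty": 38,"tz": 0,"ax": 0,"ay": 0,"az": 0,"claw": 20},{"tx": 76,"ty": 58,"tz": 0,"ax": 0,"ay": 0,"az": 0,"claw": 20},{"tx": 102,"ty": 78,"tz": 0,"ax": 0,"ay": 0,"az": 0,"claw": 20},{"tx": 128,"ty": 98,"tz": 0,"ax": 0,"ay": 0,"az": 0,"claw": 20},{"tx": 153,"ty": 118,"tz": 0,"ax": 0,"ay": 0,"az": 0,"claw": 20},{"tx": 175,"ty": 135,"tz": 0,"ax": 0,"ay": 0,"az": 0,"claw": 20},{"tx": 191,"ty": 147,"tz": 0,"ax": 0,"ay": 0,"az": 0,"claw": 20},{"tx": 200,"ty": 154,"tz": 0,"ax": 0,"ay": 0,"az": 0,"claw": 20},{"tx": 200,"ty": 154,"tz": 0,"ax": 0,"ay": 0,"az": 0,"claw": 20},{"tx": 200,"ty": 154,"tz": 0,"ax": 0,"ay": 0,"az": 0,"claw": 20}])

```text
time_s: 28.4
tcp_pos: [0.4615, -0.042, 0.1937]
ee_rot: [[-0.001, -1.0, -0.0], [-1.0, 0.001, -0.0], [0.0, 0.0, -1.0]]
wrist_force: [-0.2, 0.1, -0.8]
gripper_width: 0.422
gripper_force: 29.6
```

Call:
servo_tool(deltas=[{"tx": 0,"ty": 0,"tz": 0,"ax": 0,"ay": 0,"az": 0,"claw": 20},{"tx": 0,"ty": 0,"tz": 0,"ax": 0,"ay": 0,"az": 0,"claw": 20},{"tx": 0,"ty": 0,"tz": 0,"ax": 0,"ay": 0,"az": 0,"claw": 20}])

```text
time_s: 28.65
tcp_pos: [0.4622, -0.0411, 0.1938]
ee_rot: [[0.001, -1.0, -0.0], [-1.0, -0.001, -0.0], [0.0, 0.0, -1.0]]
wrist_force: [-0.3, 0.3, -0.2]
gripper_width: 0.423
gripper_force: 29.6
```

Call:
servo_tool(deltas=[{"tx": 0,"ty": 0,"tz": 15,"ax": 0,"ay": 0,"az": 0,"claw": 20},{"tx": 0,"ty": 0,"tz": 40,"ax": 0,"ay": 0,"az": 0,"claw": 20},{"tx": 0,"ty": 0,"tz": 70,"ax": 0,"ay": 0,"az": 0,"claw": 20},{"tx": 0,"ty": 0,"tz": 95,"ax": 0,"ay": 0,"az": 0,"claw": 20},{"tx": 0,"ty": 0,"tz": 115,"ax": 0,"ay": 0,"az": 0,"claw": 20},{"tx": 0,"ty": 0,"tz": 128,"ax": 0,"ay": 0,"az": 0,"claw": 20},{"tx": 0,"ty": 0,"tz": 135,"ax": 0,"ay": 0,"az": 0,"claw": 20},{"tx": 0,"ty": 0,"tz": 138,"ax": 0,"ay": 0,"az": 0,"claw": 20},{"tx": 0,"ty": 0,"tz": 140,"ax": 0,"ay": 0,"az": 0,"claw": 20},{"tx": 0,"ty": 0,"tz": 141,"ax": 0,"ay": 0,"az": 0,"claw": 20},{"tx": 0,"ty": 0,"tz": 142,"ax": 0,"ay": 0,"az": 0,"claw": 20},{"tx": 0,"ty": 0,"tz": 142,"ax": 0,"ay": 0,"az": 0,"claw": 20}])

```text
time_s: 29.65
tcp_pos: [0.4622, -0.0415, 0.0526]
ee_rot: [[0.0, -1.0, 0.001], [-1.0, -0.0, 0.0], [-0.0, -0.001, -1.0]]
wrist_force: [-0.1, 0.6, -0.6]
gripper_width: 0.423
gripper_force: 29.6
```

Call:
servo_tool(deltas=[{"tx": 0,"ty": 0,"tz": 0.5,"ax": 0,"ay": 0,"az": 0,"claw": 20},{"tx": 0,"ty": 0,"tz": 0.5,"ax": 0,"ay": 0,"az": 0,"claw": 20},{"tx": 0,"ty": 0,"tz": 0.5,"ax": 0,"ay": 0,"az": 0,"claw": 20}])

```text
time_s: 29.9
tcp_pos: [0.4619, -0.0417, 0.0519]
ee_rot: [[-0.0, -1.0, 0.001], [-1.0, 0.0, 0.0], [-0.0, -0.001, -1.0]]
wrist_force: [0.1, 0.7, -0.4]
gripper_width: 0.422
gripper_force: 29.6
```

Next: release, rise, and move aside to the back right, clear of the top camera.

Call:
servo_tool(deltas=[{"tx": 0,"ty": 0,"tz": 0.7,"ax": 0,"ay": 0,"az": 0,"claw": 20},{"tx": 0,"ty": 0,"tz": 0.7,"ax": 0,"ay": 0,"az": 0,"claw": 87},{"tx": 0,"ty": 0,"tz": 0,"ax": 0,"ay": 0,"az": 0,"claw": 87},{"tx": 0,"ty": 0,"tz": 0,"ax": 0,"ay": 0,"az": 0,"claw": 87},{"tx": 0,"ty": 0,"tz": 0,"ax": 0,"ay": 0,"az": 0,"claw": 87},{"tx": 0,"ty": 0,"tz": -5,"ax": 0,"ay": 0,"az": 0,"claw": 87},{"tx": 0,"ty": 0,"tz": -25,"ax": 0,"ay": 0,"az": 0,"claw": 87},{"tx": 0,"ty": 0,"tz": -55,"ax": 0,"ay": 0,"az": 0,"claw": 87},{"tx": 0,"ty": 0,"tz": -90,"ax": 0,"ay": 0,"az": 0,"claw": 87},{"tx": 0,"ty": 0,"tz": -130,"ax": 0,"ay": 0,"az": 0,"claw": 87},{"tx": 0,"ty": 0,"tz": -170,"ax": 0,"ay": 0,"az": 0,"claw": 87},{"tx": 0,"ty": 0,"tz": -200,"ax": 0,"ay": 0,"az": 0,"claw": 87}])

```text
time_s: 30.9
tcp_pos: [0.4622, -0.0418, 0.2557]
ee_rot: [[0.0, -1.0, 0.005], [-1.0, -0.0, 0.0], [-0.0, -0.005, -1.0]]
wrist_force: [1.7, 0.2, 0.3]
gripper_width: 0.995
gripper_force: 0.0
```

Call:
servo_tool(deltas=[{"tx": 15,"ty": 0,"tz": 0,"ax": 0,"ay": 0,"az": 0,"claw": 87},{"tx": 45,"ty": 0,"tz": 0,"ax": 0,"ay": 0,"az": 0,"claw": 87},{"tx": 80,"ty": 0,"tz": 0,"ax": 0,"ay": 0,"az": 0,"claw": 87},{"tx": 115,"ty": 0,"tz": 0,"ax": 0,"ay": 0,"az": 0,"claw": 87},{"tx": 150,"ty": 0,"tz": 0,"ax": 0,"ay": 0,"az": 0,"claw": 87},{"tx": 185,"ty": 0,"tz": 0,"ax": 0,"ay": 0,"az": 0,"claw": 87},{"tx": 215,"ty": 0,"tz": 0,"ax": 0,"ay": 0,"az": 0,"claw": 87},{"tx": 240,"ty": 0,"tz": 0,"ax": 0,"ay": 0,"az": 0,"claw": 87},{"tx": 250,"ty": 0,"tz": 0,"ax": 0,"ay": 0,"az": 0,"claw": 87},{"tx": 250,"ty": 0,"tz": 0,"ax": 0,"ay": 0,"az": 0,"claw": 87},{"tx": 250,"ty": 0,"tz": 0,"ax": 0,"ay": 0,"az": 0,"claw": 87},{"tx": 250,"ty": 0,"tz": 0,"ax": 0,"ay": 0,"az": 0,"claw": 87}])

```text
time_s: 31.9
tcp_pos: [0.4616, -0.2909, 0.2517]
ee_rot: [[0.001, -1.0, -0.0], [-1.0, -0.001, 0.0], [-0.0, 0.0, -1.0]]
wrist_force: [-0.1, -0.6, 0.3]
gripper_width: 0.996
gripper_force: 0.0
```

Run:
```python
from h import *
np.set_printoptions(precision=4,suppress=True)
s=sense();print(s["tcp_pos"],s["wrist_force"])
a=capture("top");M=T("top")
for n in N:
    for r in recognise(n,"top")[:1]: print(n,r["confidence"],(M@np.r_[r["xyz"],1])[:3])
for p in((.4326,.2024,.131),(.4422,.121,.114),(.4519,.0395,.105),(.4615,-.0419,.09)): cv2.circle(a,tuple(map(int,proj("top",[p])[0].round())),0,(0,0,255),-1)
b=capture("scene")[120:280,220:440]
cv2.imwrite("pics/end.png",np.hstack([cv2.resize(a[190:290,230:430],(400,300)),cv2.resize(b,(400,300))]))
```

```text
[ 0.4616 -0.2909  0.2517] [-0.0916 -0.5738  0.317 ]
pepper_mill 0.84 [0.4339 0.1966 0.1403]
salt_shaker 0.9 [ 0.4554 -0.03    0.0901]
tall_jar 0.58 [0.4354 0.1204 0.1122]
short_jar 0.93 [0.4474 0.0452 0.1077]
```

View pics/end.png

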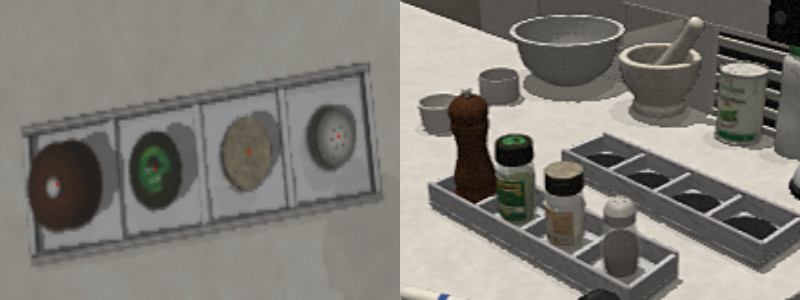

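All four stand upright and near the pocket centres, in reversed order: mill, tall jar, short jar, salt. The mats are still in the other rack. Handing in.

```bash
python3 -c "
from station import *
print(finish_job())"
```

```text
the job is handed in; nothing more can be done
None
```

All four seasonings now stand upright in the once-empty rack in reversed order (left to right: mill, tall jar, short jar, salt), the mats are still in the first rack, and I handed the job in after about 32 s of robot time; the hand-in call returned no pass/fail result.

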